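Rock the worn bench pin out of its stand

ROBOT

A 6-joint arm with a two-finger parallel gripper is mounted at the origin on the work surface. World frame = base frame: x ahead of the robot, y to its left, z up, the work surface at z = 0. Lengths are in m, angles in degrees, forces in N, time in s.
With the tool pointing down it reaches from about 0.4 to 0.825 m from the base axis. Payload 7 kg.
Tool frame: the origin (TCP) lies at the very end of the fingers, on their centre line; the grasp point (between the pads) lies behind it (r.grasp_offset is the z of the grasp point in the tool frame, in m); z points along the fingers, y is the direction in which the jaws open and shut (so a half turn about z gives the same grasp; the last joint's range is limited). The gripper opens to 88 mm and grips with 3 to 60 N. Pads are 19 mm wide; open, the fingers measure 130 mm over their backs; the gripper's body (78 mm by 193 mm) begins 47 mm behind the grasp point.
Start: joints at [87.382, 20.546, 0.682, 0, -70.136, -16.507], TCP at [0.221, 0.638, 0.227] pointing down, gripper open.
Joint ranges: [-176.03, 176.03], [-82.01, 121.73], [-58.28, 71.71], [-173.87, 95.51], [-174.79, -0.11], [-173.66, 173.66]. Speed limits (degrees/s): [136.94, 136.94, 172.46, 180, 180, 180].

INTERFACE

Orientations are given as [roll, pitch, yaw] about the fixed x, y, z axes, in that order (R = Rz(yaw) Ry(pitch) Rx(roll)).
In Python, from plant import r gives the robot as it stands. The module is installed in compiled form; this text tells all that it offers.
- The arm moves only by the tool servo_tool, never from a script. Its argument "targets" is a list of rows, each an object of numbers: "dx", "dy", "dz": the shift along the world's x, y, z in cm; "spin": the turn about the world's z in rad; "grip": the opening in per cent of the stroke, from 0 (shut) to 100 (fully open). A call has exactly 10 rows; each row is the pose to reach, as a shift and turn from the pose commanded when the call began; what a row does not reach only later rows make up. A row lasts 1/12 s, in which the tool goes at most 41.7 mm and 7.16 degrees, less where a joint would pass 70% of its speed; a pose out of reach is approached as far as the arm can. A call with a gripper value outside its range is refused whole. The fingers move at their own pace and stop on an object; "squeeze" is the grip in N (left out, the last holds). Time passes only in rows, so rows that repeat a pose let the fingers close, or fill a call up. It gives the time, the measured TCP pose, the force and the opening at its end, in the units of the state.
- r.get_state(): the state, without advancing time (a new reading comes with each control period).
- r.capture(name): name is "scene" or "top" or "wrist"; returns the picture (400x640x3 uint8, blue, green, red); there is no depth.
- r.get_calibration(name): a dict with "K" (3x3 intrinsics, pixels), "extrinsics" (4x4, takes a point from camera to world coordinates). Camera axes: x right, y down, z forward; pixel columns grow to the right and rows downward; lengths in m; the calibration is good to about 2 mm. A picture is of the moment at which its call begins: read the wrist's pose just before it. get_calibration takes no time and is no camera call; for the wrist camera it gives the pose at the moment of the call.
- r.close_job(): hands the job in, once; it reports no verdict.
Trained networks look in the newest picture that a camera, given by its name, has taken for a name from the list of things; names that differ only in an ending like _2 or _b are one class to them, and where a whole thing is asked for, a point or a joint stands for the part that bears it (a point fixed in the world has none). Each returns a list of dicts, best first, with "p" (0 to 1); they miss things now and then, are a little off and sometimes report something else, mostly with a low value. They report only what shows in the picture. A call takes as long as a camera call. They do not tell look-alikes from the thing itself.
- r.cut_out(name, camera): "mask" (400x640 bool, what is visible of it) and "extent" ([left, top, right, bottom] in pixels, round what is visible of it).
The state is a dict: "time_s": time; "joints": joint angles; "qd": joint speeds; "joint_torque": joint torques, N m; "tcp_pos": TCP position; "eef_rot": TCP orientation; "contact_force": force on the tool from outside, world axes, zero at the start; "moment": the same for the moment, N m; "gripper_width": finger opening in m.
Only numpy, scipy, OpenCV 4.12 (cv2) and the standard library are available. Lean on these libraries where they do the work, as an engineer would, in place of code of your own. Each camera call takes 0.05 s, during which the arm holds its last target. There are 200 camera calls.

TASK

The worn bench pin is wedged tight in the socket of its heavy stand and has to be changed: grip the wooden pin and rock it from side to side several times, a few degrees each way, easing it out little by little as it swings, without dragging the stand along the bench or disturbing anything else. Once it is free, finish still holding it: level, in line with the socket, its back end just clear of the mouth, about one to two centimetres in front of it.

Things in the scene. Friction and masses are not known exactly. Their poses are not given: they have to be found in the camera images.
- stand: Bench-pin stand, 6 kg, loose on the bench: grey iron foot 200 x 150 x 22 mm (90 mm in front to 110 mm behind the origin), column, and a head 92 mm wide, 70 mm deep, its top a steel anvil face 133 mm above the bench. Origin on the bench below the socket's mouth in the head's front face; x points into the socket (away from the pin's nose), y across, z up. A level pull of about 30 N drags it along.
- socket (a point): Middle of the socket's mouth, 100 mm above the bench, axes as the stand's. Socket level, 50 mm wide, 44 mm deep, floor 92 mm above the bench. A sprung shoe under its roof presses on the tenon: about 45 N when home, ever less as the pin comes out. Friction resists a straight pull more than the stand grips the bench; only while the pin is swinging sideways does it slide out under a few newtons.
- pin: Worn brown wooden bench pin, 85 g, wedged in the stand and standing out level towards the robot. Blade 44 mm wide, 16 mm thick, 78 mm long; then two prongs with a V gap to the nose, 110 mm from the origin. Origin on its underside, mid-width, at the socket's mouth when fully home (it may start up to 3 mm out), 92 mm above the bench; x points into the socket, y across, z up.
- pin_grip (a point): Where to grip the pin, across its 44 mm width: mid-blade, 45 mm in front of its origin and 8 mm above its underside (100 mm above the bench). Some 10 N sideways here swings the pin; drawing it about 2 to 3 mm with each swing is right (some 6 to 8 swings each way in all).
- pin_nose (a point): Point midway between the tips of the pin's prongs, 100 mm in front of its origin and 8 mm above its underside.
- pin_tenon (a point): Middle of the end face of the pin's tenon, 38 mm behind its origin (inside the socket), 6 mm above its underside. The tenon is 44 mm wide, its top sloping so that it thins from 16 mm at the mouth to 11.5 mm at this end. With 3 mm play each side, the pin can swing some 7 degrees (0.13 rad) each way when home, turning about the middle of the tenon, and more as it comes out; 4 to 6 degrees is right.
- spare_pin: New pin of the same wood, with a plain uncut nose, lying flat on the bench: 145 x 44 x 16 mm. Bystander, leave alone. Origin on its underside.
- graver: Hand graver lying beside the stand: mushroom wooden handle 30 mm thick, steel shank, 120 mm long. Bystander. Origin under its handle.
- vial: Small glass vial with white cap, 26 mm across, 70 mm high, standing beside the stand. Bystander. Origin under its centre.
- band: Plain brass ring blank, 25 mm across, 8 mm high, lying on the stand's anvil face. Bystander. Origin under its centre.
- water: Clear water bottle with green cap, 66 mm across, 190 mm high. Bystander. Origin under its centre.
- jar: Squat jar, 54 mm across, 50 mm high. Bystander. Origin under its centre.
- tape_roll: Roll of yellow tape lying flat, 52 mm across, 19 mm high. Bystander. Origin under its centre.
- ring_clamp: Wooden ring clamp lying flat, 130 x 24 x 27 mm. Bystander. Origin under its centre.
Not all that is in view belongs to the job. What is shaped like the pin but blue or turquoise is not meant. What is shaped like the stand but purple is not meant.

How it is judged (in metres and radians):
On the way, in this order (a step that is already met when the one before it is completed fails the run):
1. the pin, its tenon still in the socket, is rocked to the stand's +y side (y of pin_nose in the frame of stand above 0.005 m and x of pin_tenon in the frame of stand above 0.006 m), for 0.04 s.
2. then to the -y side (y of pin_nose in the frame of stand below -0.005 m and x of pin_tenon in the frame of stand above 0.006 m), for 0.04 s.
3. to the +y side again (all of step 1), for 0.04 s.
4. and to the -y side again (all of step 2), for 0.04 s.
At the end, for the whole second after the job is handed in: The fingers alone hold the pin, still, not touching the stand: tenon end 3 to 35 mm in front of the mouth, within 15 mm of the socket's middle sideways, 83 to 123 mm above the bench; pin level within 10 degrees and in line with the socket within 15 (x of pin_tenon in the frame of stand between -0.035 and -0.003 m and y of pin_tenon in the frame of stand between -0.015 and 0.015 m and z of pin_tenon in the frame of stand between 0.083 and 0.123 m and angle between pin's own z axis and vertical below 0.17 rad and angle between the x axis of pin and the x axis of stand, either way round below 0.26 rad and contact force between pin and the fingers above 2 N and contact force between pin and stand below 0.2 N and linear speed of pin below 0.03 m/s and angle between stand's own z axis and vertical below 0.05 rad); the arm keeps its last pose, push and grip.
It fails at once if the stand is dragged: its socket shifts more than 15 mm (distance of socket from where it was at the start of the episode above 0.015 m).
It fails at once if a bystander is disturbed (shifted more than 25 mm) (distance of any of spare_pin, graver, vial, band, water, jar, tape_roll, ring_clamp from where it was at the start of the episode above 0.025 m).
It also fails if it takes over 51 s, if anything falls off the work surface, if the arm or the gripper's body presses on something with over 40 N, if the wrist force passes 120 N, or if a joint passes its speed limit or range.

## Working session

There is one attempt and no reset: what is moved stays moved. The work goes in short steps, Python scripts to look and compute and a tool call to move; the robot and the scene stay as the last step left them, time stands still between calls to the robot, and variables do not carry over. Pictures are saved under pics/ and viewed, about 8 in all and at most 12, crops included, and the job is handed in when it is done.

Besides the shell and the picture viewer there is one more tool, called after "Emit:" by a JSON object that holds its "method" and its "body", one argument or row to a line. servo_tool: Moves the arm, as the interface text tells. Its arguments: {"type":"object","properties":{"targets":{"type":"array"},"squeeze":{"type":"number"}},"required":["targets"]}

```bash
mkdir -p pics
cat > h.py <<'E'
import numpy as np, cv2
from plant import r
def ray(cam,u,v,z,c=None):
    c=c or r.get_calibration(cam); K=np.array(c["K"]);T=np.array(c["extrinsics"])
    d=T[:3,:3]@np.linalg.solve(K,[u,v,1.]); o=T[:3,3]
    return o+d*(z-o[2])/d[2]
def proj(cam,P,c=None):
    c=c or r.get_calibration(cam); K=np.array(c["K"]);T=np.array(c["extrinsics"])
    p=K@(T[:3,:3].T@(np.array(P,float)-T[:3,3])); return p[:2]/p[2]
E
python3 - <<'E'
from h import *
print(r.grasp_offset); s=r.get_state(); print(s["time_s"],s["tcp_pos"],s["eef_rot"],s["gripper_width"])
for c in ["scene","top"]:
    im=r.capture(c); cv2.imwrite(f"pics/{c}0.png",im)
    for n in ["pin","stand","spare_pin"]:
        for d in r.cut_out(n,c):
            m=d["mask"]; ys,xs=np.nonzero(m); print(c,n,round(d["p"],2),d["extent"],m.sum(), im[m].mean(0).round())
E
```

```text
-0.0188
0.0 [0.22101397 0.63727923 0.22564357] [ 1.79907735e+02 -5.57539768e-03 -1.91336992e+01] 0.08764432376837793
scene pin 0.82 [254.2, 227.3, 283.3, 254.5] 416 [ 45.  77. 116.]
scene pin 0.7 [360.6, 249.9, 383.1, 293.5] 724 [126.  63.  34.]
scene pin 0.33 [459.6, 245.6, 478.6, 260.4] 211 [ 21. 125. 149.]
scene stand 0.72 [150.1, 159.4, 222.2, 218.0] 2365 [92. 50. 83.]
scene stand 0.63 [243.7, 246.1, 325.2, 324.7] 4094 [82. 85. 87.]
scene spare_pin 0.57 [187.4, 215.3, 234.8, 234.2] 649 [ 42.  76. 116.]
top pin 0.97 [355.0, 150.8, 379.7, 193.0] 510 [ 51.  74. 108.]
top pin 0.89 [270.2, 134.7, 303.2, 181.5] 625 [114.  70.  64.]
top pin 0.61 [329.4, 212.5, 358.3, 258.3] 589 [107. 116.  69.]
top pin 0.4 [319.8, 181.3, 326.3, 189.7] 64 [108. 120. 128.]
top pin 0.29 [395.3, 231.4, 440.1, 253.7] 608 [ 53.  81. 119.]
top stand 0.77 [335.4, 127.6, 388.0, 195.5] 2156 [89. 93. 99.]
top stand 0.56 [403.5, 262.3, 477.9, 337.2] 3144 [99. 69. 97.]
top spare_pin 0.79 [393.6, 232.2, 437.2, 253.7] 648 [ 55.  83. 121.]
top spare_pin 0.57 [359.9, 151.3, 380.1, 193.3] 474 [ 50.  74. 109.]
```

View pics/scene0.png

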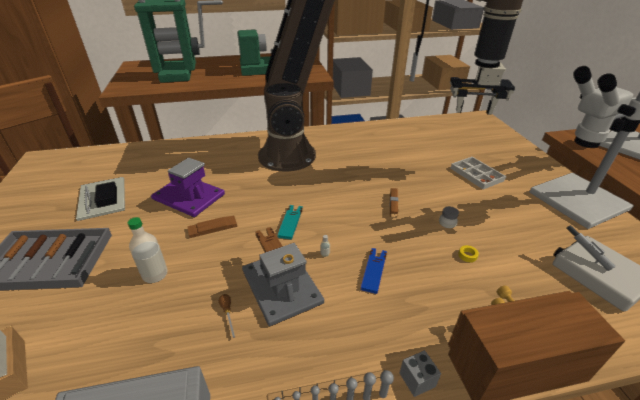

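View pics/top0.png

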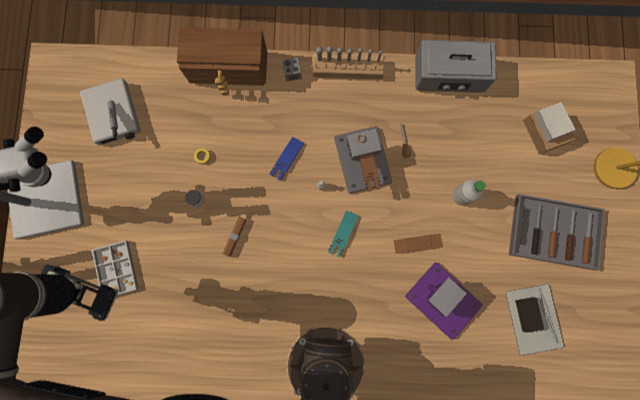

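Candidates: brown pin in the grey stand (top 370,172; scene 268,240), turquoise look‑alike (top 345,233), blue look‑alike (288,158), spare pin (418,243) and the purple stand (443,300). I choose the brown one in the grey stand.

Run:
```python
from h import *
im=r.capture("top")
for n in ["pin","stand","vial","graver","water","band","spare_pin"]:
    for d in r.cut_out(n,"top")[:3]:
        m=d["mask"]; ys,xs=np.nonzero(m)
        z={"pin":.108,"stand":.02,"band":.137,"vial":.07,"water":.19}.get(n,.015)
        rect=cv2.minAreaRect(np.c_[xs,ys].astype(np.float32))
        print(n,round(d["p"],2),ray("top",xs.mean(),ys.mean(),z).round(3),[ray("top",*p,z)[:2].round(3).tolist() for p in cv2.boxPoints(rect)])
cv2.imwrite("pics/crop.png",cv2.resize(im[115:205,320:430],None,fx=7,fy=6.5,interpolation=cv2.INTER_CUBIC))
s=r.get_state();c=r.get_calibration("wrist");print(np.array(c["extrinsics"]).round(3).tolist(),np.array(c["K"]).round(1).tolist())
c=r.get_calibration("top");print(np.array(c["extrinsics"]).round(3).tolist(),np.array(c["K"]).round(1).tolist())
```

```text
pin 0.84 [ 0.411 -0.044  0.108] [[0.35, 0.003], [0.479, -0.047], [0.463, -0.087], [0.335, -0.037]]
pin 0.8 [0.64  0.137 0.108] [[0.586, 0.191], [0.709, 0.126], [0.686, 0.087], [0.564, 0.153]]
pin 0.56 [ 0.601 -0.12   0.108] [[0.648, -0.084], [0.661, -0.129], [0.55, -0.158], [0.537, -0.113]]
stand 0.76 [ 0.209 -0.37   0.02 ] [[0.219, -0.243], [0.332, -0.344], [0.199, -0.496], [0.089, -0.394]]
stand 0.74 [ 0.666 -0.101  0.02 ] [[0.735, -0.006], [0.781, -0.155], [0.586, -0.207], [0.541, -0.061]]
vial 0.45 [0.561 0.03  0.07 ] [[0.578, 0.045], [0.579, 0.016], [0.546, 0.016], [0.546, 0.044]]
water 0.7 [ 0.53  -0.398  0.19 ] [[0.534, -0.341], [0.583, -0.433], [0.528, -0.459], [0.479, -0.368]]
spare_pin 0.94 [ 0.389 -0.287  0.015] [[0.399, -0.209], [0.426, -0.356], [0.378, -0.363], [0.353, -0.217]]
[[-0.328, -0.913, -0.242, 0.286], [-0.945, 0.317, 0.083, 0.615], [0.0, 0.256, -0.967, 0.384], [0.0, 0.0, 0.0, 1.0]] [[334.0, 0.0, 316.8], [0.0, 334.0, 197.5], [0.0, 0.0, 1.0]]
[[0.028, -0.988, 0.151, 0.286], [-1.0, -0.029, -0.004, 0.016], [0.009, -0.15, -0.989, 1.529], [0.0, 0.0, 0.0, 1.0]] [[468.8, 0.0, 326.6], [0.0, 468.8, 202.1], [0.0, 0.0, 1.0]]
```

View pics/crop.png

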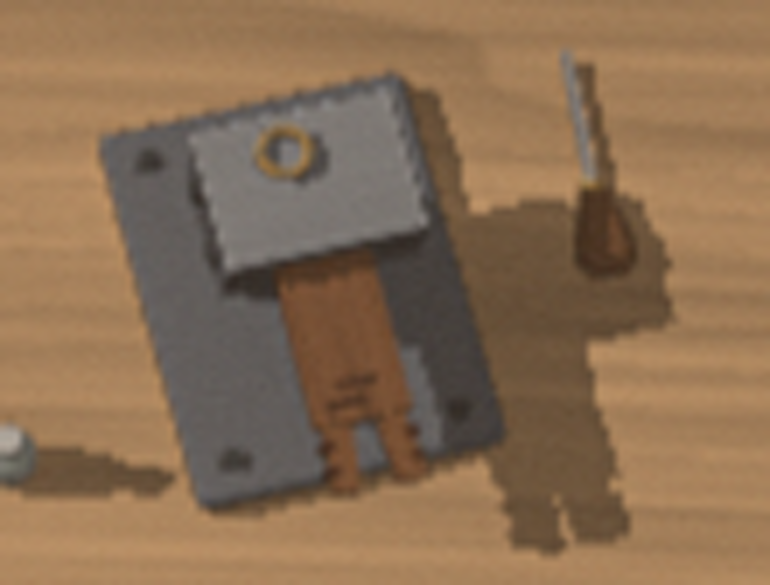

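Emit:
{"method": "servo_tool", "body": {
  "targets": [
    {"dx":1.8,"dy":-3.6,"dz":0.3,"spin":0.06,"grip":100},
    {"dx":3.6,"dy":-7.2,"dz":0.6,"spin":0.12,"grip":100},
    {"dx":5.4,"dy":-10.8,"dz":0.9,"spin":0.18,"grip":100},
    {"dx":7.2,"dy":-14.4,"dz":1.2,"spin":0.24,"grip":100},
    {"dx":9.0,"dy":-18.0,"dz":1.5,"spin":0.3,"grip":100},
    {"dx":10.8,"dy":-21.6,"dz":1.8,"spin":0.36,"grip":100},
    {"dx":12.6,"dy":-25.2,"dz":2.0,"spin":0.42,"grip":100},
    {"dx":14.4,"dy":-28.8,"dz":2.0,"spin":0.48,"grip":100},
    {"dx":16.2,"dy":-32.4,"dz":2.0,"spin":0.54,"grip":100},
    {"dx":18.0,"dy":-36.0,"dz":2.0,"spin":0.595,"grip":100}
  ]
}}

```text
time_s: 1.63
tcp_pos: [0.4016, 0.2759, 0.2471]
eef_rot: [-180.0, -0.1, 15.2]
contact_force: [2.5, 1.7, 0.2]
gripper_width: 0.0879
```

Emit:
{"method": "servo_tool", "body": {
  "targets": [
    {"dx":1.9,"dy":-3.6,"dz":0,"spin":0,"grip":100},
    {"dx":3.8,"dy":-7.2,"dz":0,"spin":0,"grip":100},
    {"dx":5.7,"dy":-10.8,"dz":0,"spin":0,"grip":100},
    {"dx":7.6,"dy":-14.4,"dz":0,"spin":0,"grip":100},
    {"dx":9.5,"dy":-18.0,"dz":0,"spin":0,"grip":100},
    {"dx":11.4,"dy":-21.6,"dz":0,"spin":0,"grip":100},
    {"dx":13.3,"dy":-25.2,"dz":0,"spin":0,"grip":100},
    {"dx":15.2,"dy":-28.8,"dz":0,"spin":0,"grip":100},
    {"dx":17.1,"dy":-32.4,"dz":0,"spin":0,"grip":100},
    {"dx":19.0,"dy":-36.0,"dz":0,"spin":0,"grip":100}
  ]
}}

```text
time_s: 2.47
tcp_pos: [0.5918, -0.0843, 0.2468]
eef_rot: [180.0, -0.0, 15.0]
contact_force: [0.9, 1.3, 1.1]
gripper_width: 0.0876
```

Emit:
{"method": "servo_tool", "body": {
  "targets": [
    {"dx":0.5,"dy":-1.3,"dz":0,"spin":0,"grip":100},
    {"dx":1.0,"dy":-2.6,"dz":0,"spin":0,"grip":100},
    {"dx":1.5,"dy":-3.6,"dz":0,"spin":0,"grip":100},
    {"dx":1.5,"dy":-3.6,"dz":0,"spin":0,"grip":100},
    {"dx":1.5,"dy":-3.6,"dz":0,"spin":0,"grip":100},
    {"dx":1.5,"dy":-3.6,"dz":0,"spin":0,"grip":100},
    {"dx":1.5,"dy":-3.6,"dz":0,"spin":0,"grip":100},
    {"dx":1.5,"dy":-3.6,"dz":0,"spin":0,"grip":100},
    {"dx":1.5,"dy":-3.6,"dz":0,"spin":0,"grip":100},
    {"dx":1.5,"dy":-3.6,"dz":0,"spin":0,"grip":100}
  ]
}}

```text
time_s: 3.3
tcp_pos: [0.6061, -0.1177, 0.2468]
eef_rot: [180.0, -0.0, 15.0]
contact_force: [0.9, 1.2, 0.5]
gripper_width: 0.0879
```

Run:
```python
from h import *
s=r.get_state();c=r.get_calibration("wrist"); im=r.capture("wrist");cv2.imwrite("pics/w0.png",im)
print(s["time_s"],s["tcp_pos"],s["eef_rot"],s["contact_force"])
for n,z in [("pin",.108),("stand",.022)]:
    for d in r.cut_out(n,"wrist")[:2]:
        m=d["mask"]; ys,xs=np.nonzero(m)
        pts=np.array([ray("wrist",x,y,z,c)[:2] for x,y in zip(xs,ys)],np.float32)
        print(n,round(d["p"],2),d["extent"],pts.mean(0),cv2.minAreaRect(pts),cv2.boxPoints(cv2.minAreaRect(pts)).round(4).tolist())
```

```text
3.3 [ 0.60614561 -0.11772705  0.24680955] [ 1.79998866e+02 -2.38103600e-02  1.50136209e+01] [0.86584624 1.16304901 0.50619317]
pin 0.75 [293.8, 135.3, 347.8, 251.4] [ 0.6069002  -0.12105547] ((0.6007376313209534, -0.12275618314743042), (0.10873588919639587, 0.04367777332663536), 14.390938758850098) [[0.5425999760627747, -0.11509999632835388], [0.5534999966621399, -0.1573999971151352], [0.6588000059127808, -0.13040000200271606], [0.6480000019073486, -0.08810000121593475]]
pin 0.7 [207.5, 240.6, 273.3, 325.6] [ 0.48208064 -0.06418192] ((0.4865759611129761, -0.0655193030834198), (0.02904808521270752, 0.10354515165090561), 75.13963317871094) [[0.4327999949455261, -0.06629999727010727], [0.5328999757766724, -0.09279999881982803], [0.5403000116348267, -0.06480000168085098], [0.44029998779296875, -0.03819999843835831]]
stand 0.59 [246.4, 22.4, 391.2, 201.3] [ 0.679713   -0.10270141] ((0.6641324758529663, -0.10641930997371674), (0.19740146398544312, 0.14858731627464294), 15.499284744262695) [[0.5491999983787537, -0.06120000034570694], [0.5889000296592712, -0.20440000295639038], [0.7791000008583069, -0.15160000324249268], [0.7394000291824341, -0.008500000461935997]]
```

View pics/w0.png

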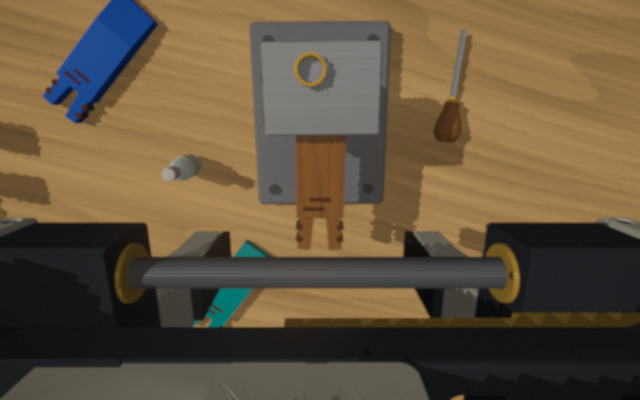

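The close views confirm the choice: the brown pin in the grey stand, with its blade around (320,170) and nose at (320,248) in the wrist view. The path between the fingers is clear.

Emit:
{"method": "servo_tool", "body": {
  "targets": [
    {"dx":0.5,"dy":-0.3,"dz":-3,"spin":0,"grip":100},
    {"dx":0.5,"dy":-0.3,"dz":-6,"spin":0,"grip":100},
    {"dx":0.5,"dy":-0.3,"dz":-9,"spin":0,"grip":100},
    {"dx":0.5,"dy":-0.3,"dz":-12,"spin":0,"grip":100},
    {"dx":0.5,"dy":-0.3,"dz":-14,"spin":0,"grip":100},
    {"dx":0.5,"dy":-0.3,"dz":-15.5,"spin":0,"grip":100},
    {"dx":0.5,"dy":-0.3,"dz":-16.5,"spin":0,"grip":100},
    {"dx":0.5,"dy":-0.3,"dz":-16.5,"spin":0,"grip":100},
    {"dx":0.5,"dy":-0.3,"dz":-16.5,"spin":0,"grip":100},
    {"dx":0.5,"dy":-0.3,"dz":-16.5,"spin":0,"grip":100}
  ]
}}

```text
time_s: 4.28
tcp_pos: [0.6121, -0.1213, 0.0828]
eef_rot: [180.0, -0.1, 15.0]
contact_force: [-0.0, -0.0, 0.6]
gripper_width: 0.0875
```

Emit:
{"method": "servo_tool", "body": {
  "targets": [
    {"dx":0,"dy":0,"dz":0,"spin":0,"grip":65},
    {"dx":0,"dy":0,"dz":0,"spin":0,"grip":60},
    {"dx":0,"dy":0,"dz":0,"spin":0,"grip":55},
    {"dx":0,"dy":0,"dz":0,"spin":0,"grip":50},
    {"dx":0,"dy":0,"dz":0,"spin":0,"grip":45},
    {"dx":0,"dy":0,"dz":0,"spin":0,"grip":40},
    {"dx":0,"dy":0,"dz":0,"spin":0,"grip":40},
    {"dx":0,"dy":0,"dz":0,"spin":0,"grip":40},
    {"dx":0,"dy":0,"dz":0,"spin":0,"grip":40},
    {"dx":0,"dy":0,"dz":0,"spin":0,"grip":40}
  ],
  "squeeze": 25
}}

```text
time_s: 5.12
tcp_pos: [0.6107, -0.1205, 0.0816]
eef_rot: [-179.9, 0.0, 15.0]
contact_force: [-1.9, 4.1, 2.1]
gripper_width: 0.0441
```

Run:
```python
from h import *
s=r.get_state();print(s["time_s"],s["tcp_pos"],s["eef_rot"],s["contact_force"],s["moment"],s["gripper_width"])
im=r.capture("wrist");cv2.imwrite("pics/w1.png",im)
```

```text
5.1167 [ 0.61065536 -0.12050661  0.08156004] [-1.79940150e+02  3.10604399e-02  1.49676084e+01] [-1.85451985  4.12389759  2.11081957] [1.69532611 0.86742579 0.01839316] 0.04412612315989891
```

View pics/w1.png

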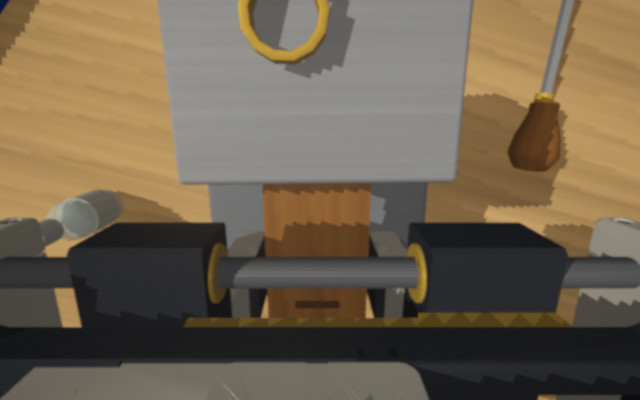

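```bash
cat > plan.py <<'E'
import numpy as np, json, sys
yaw=np.radians(15.2); X=np.array([np.cos(yaw),np.sin(yaw)]); Y=np.array([-X[1],X[0]])
def pose(th,d):   # th deg (+: nose to +y), d mm drawn; -> dx,dy cm, spin
    t=np.radians(th); R=64+min(d,38)/2
    p=(-(d)+R*(1-np.cos(t)))*X+R*np.sin(t)*Y
    return np.array([p[0]/10,p[1]/10,-t])
def rows(start,seq):
    b=pose(*start); o=[]
    for th,d in seq:
        q=pose(th,d)-b
        o.append(dict(dx=round(q[0],2),dy=round(q[1],2),dz=0,spin=round(q[2],3),grip=40))
    print(json.dumps(o))
E
python3 -c "
from plan import *
rows((0,0),[(1.6,0),(3.3,0),(5,0),(5,0),(3,.4),(1,.8),(-1,1.2),(-3,1.6),(-5,2),(-5,2)])"
```

```text
[{"dx": -0.04, "dy": 0.17, "dz": 0, "spin": -0.028, "grip": 40}, {"dx": -0.09, "dy": 0.36, "dz": 0, "spin": -0.058, "grip": 40}, {"dx": -0.12, "dy": 0.54, "dz": 0, "spin": -0.087, "grip": 40}, {"dx": -0.12, "dy": 0.54, "dz": 0, "spin": -0.087, "grip": 40}, {"dx": -0.12, "dy": 0.32, "dz": 0, "spin": -0.052, "grip": 40}, {"dx": -0.11, "dy": 0.09, "dz": 0, "spin": -0.017, "grip": 40}, {"dx": -0.09, "dy": -0.14, "dz": 0, "spin": 0.017, "grip": 40}, {"dx": -0.06, "dy": -0.37, "dz": 0, "spin": 0.052, "grip": 40}, {"dx": -0.02, "dy": -0.59, "dz": 0, "spin": 0.087, "grip": 40}, {"dx": -0.02, "dy": -0.59, "dz": 0, "spin": 0.087, "grip": 40}]
```

Emit:
{"method": "servo_tool", "body": {
  "targets": [
    {"dx":-0.04,"dy":0.17,"dz":0,"spin":-0.028,"grip":40},
    {"dx":-0.09,"dy":0.36,"dz":0,"spin":-0.058,"grip":40},
    {"dx":-0.12,"dy":0.54,"dz":0,"spin":-0.087,"grip":40},
    {"dx":-0.12,"dy":0.54,"dz":0,"spin":-0.087,"grip":40},
    {"dx":-0.12,"dy":0.32,"dz":0,"spin":-0.052,"grip":40},
    {"dx":-0.11,"dy":0.09,"dz":0,"spin":-0.017,"grip":40},
    {"dx":-0.09,"dy":-0.14,"dz":0,"spin":0.017,"grip":40},
    {"dx":-0.06,"dy":-0.37,"dz":0,"spin":0.052,"grip":40},
    {"dx":-0.02,"dy":-0.59,"dz":0,"spin":0.087,"grip":40},
    {"dx":-0.02,"dy":-0.59,"dz":0,"spin":0.087,"grip":40}
  ]
}}

```text
time_s: 6.0
tcp_pos: [0.6115, -0.1267, 0.0816]
eef_rot: [-180.0, -0.1, 20.0]
contact_force: [0.3, 5.7, 1.2]
gripper_width: 0.0437
```

Run:
```python
from h import *
s=r.get_state();print(s["time_s"],s["tcp_pos"],s["eef_rot"],s["contact_force"],s["moment"],s["gripper_width"])
im=r.capture("wrist");cv2.imwrite("pics/w2.png",im)
im=r.capture("top");a=cv2.imread("pics/top0.png")
x=lambda i:cv2.resize(i[115:205,320:430],None,fx=3.6,fy=3.6,interpolation=cv2.INTER_CUBIC)
cv2.imwrite("pics/cmp.png",np.vstack([np.hstack([x(a),x(im)]),cv2.resize(cv2.imread("pics/w2.png")[0:320],(792,270))[:, :]]))
from plan import *
rows((-5,2),[(-3,2.5),(-1,3),(1,3.5),(3,4),(5,4.5),(3,5),(1,5.5),(-1,6),(-3,6.5),(-5,7)])
```

```text
6.0 [ 0.61146226 -0.12665709  0.08156729] [-1.79959309e+02 -7.52383493e-02  2.00457787e+01] [0.33168163 5.71734134 1.23000999] [1.9364536  0.03205029 0.10133173] 0.04373515168281539
[{"dx": -0.12, "dy": 0.2, "dz": 0, "spin": -0.035, "grip": 40}, {"dx": -0.24, "dy": 0.4, "dz": 0, "spin": -0.07, "grip": 40}, {"dx": -0.35, "dy": 0.61, "dz": 0, "spin": -0.105, "grip": 40}, {"dx": -0.45, "dy": 0.82, "dz": 0, "spin": -0.14, "grip": 40}, {"dx": -0.54, "dy": 1.04, "dz": 0, "spin": -0.175, "grip": 40}, {"dx": -0.54, "dy": 0.8, "dz": 0, "spin": -0.14, "grip": 40}, {"dx": -0.54, "dy": 0.56, "dz": 0, "spin": -0.105, "grip": 40}, {"dx": -0.53, "dy": 0.32, "dz": 0, "spin": -0.07, "grip": 40}, {"dx": -0.51, "dy": 0.08, "dz": 0, "spin": -0.035, "grip": 40}, {"dx": -0.48, "dy": -0.15, "dz": 0, "spin": 0.0, "grip": 40}]
```

View pics/cmp.png

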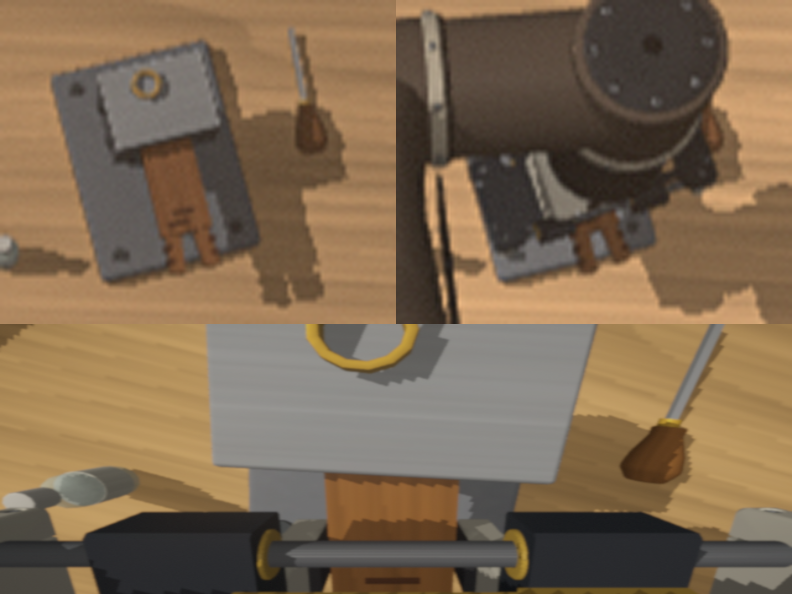

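The view shows the head's front edge tilted about 4–5° relative to the gripper, so the pin swings and the stand (front edge at rows ~465–482) has stayed put. The forces are small.

Emit:
{"method": "servo_tool", "body": {
  "targets": [
    {"dx":-0.12,"dy":0.2,"dz":0,"spin":-0.035,"grip":40},
    {"dx":-0.24,"dy":0.4,"dz":0,"spin":-0.07,"grip":40},
    {"dx":-0.35,"dy":0.61,"dz":0,"spin":-0.105,"grip":40},
    {"dx":-0.45,"dy":0.82,"dz":0,"spin":-0.14,"grip":40},
    {"dx":-0.54,"dy":1.04,"dz":0,"spin":-0.175,"grip":40},
    {"dx":-0.54,"dy":0.8,"dz":0,"spin":-0.14,"grip":40},
    {"dx":-0.54,"dy":0.56,"dz":0,"spin":-0.105,"grip":40},
    {"dx":-0.53,"dy":0.32,"dz":0,"spin":-0.07,"grip":40},
    {"dx":-0.51,"dy":0.08,"dz":0,"spin":-0.035,"grip":40},
    {"dx":-0.48,"dy":-0.15,"dz":0,"spin":0.0,"grip":40}
  ]
}}

```text
time_s: 6.93
tcp_pos: [0.6085, -0.128, 0.0816]
eef_rot: [180.0, -0.2, 20.0]
contact_force: [6.9, 4.2, -3.6]
gripper_width: 0.0436
```

Run:
```python
from h import *
from plan import *
s=r.get_state();print(s["time_s"],s["contact_force"],s["moment"],s["gripper_width"])
im=cv2.imread("pics/w2.png");c=r.get_calibration("wrist"); im2=r.capture("wrist")
cv2.imwrite("pics/w3.png",im2)
d=r.cut_out("stand","wrist")[:1]
for q in d:
    ys,xs=np.nonzero(q["mask"]); 
    hull=cv2.approxPolyDP(cv2.convexHull(np.c_[xs,ys].astype(np.int32)),6,True)[:,0]
    print([ (p.tolist(),ray("wrist",*p,.133,c)[:2].round(4).tolist()) for p in hull])
rows((-5,7),[(-3,7.5),(-1,8),(1,8.5),(3,9),(5,9.5),(3,10),(1,10.5),(-1,11),(-3,11.5),(-5,12)])
```

```text
6.9333 [ 6.8751038   4.22747361 -3.55069802] [ 1.98566772 -2.19140575 -0.2902466 ] 0.04361590752004738
[([479, 0], [0.7175, -0.1385]), ([448, 175], [0.6683, -0.1523]), ([405, 247], [0.6404, -0.1494]), ([227, 247], [0.6195, -0.0918]), ([200, 220], [0.6258, -0.0806]), ([167, 137], [0.649, -0.0637]), ([164, 0], [0.6866, -0.0537])]
[{"dx": -0.13, "dy": 0.21, "dz": 0, "spin": -0.035, "grip": 40}, {"dx": -0.24, "dy": 0.42, "dz": 0, "spin": -0.07, "grip": 40}, {"dx": -0.35, "dy": 0.64, "dz": 0, "spin": -0.105, "grip": 40}, {"dx": -0.46, "dy": 0.86, "dz": 0, "spin": -0.14, "grip": 40}, {"dx": -0.55, "dy": 1.08, "dz": 0, "spin": -0.175, "grip": 40}, {"dx": -0.55, "dy": 0.83, "dz": 0, "spin": -0.14, "grip": 40}, {"dx": -0.55, "dy": 0.59, "dz": 0, "spin": -0.105, "grip": 40}, {"dx": -0.53, "dy": 0.34, "dz": 0, "spin": -0.07, "grip": 40}, {"dx": -0.51, "dy": 0.09, "dz": 0, "spin": -0.035, "grip": 40}, {"dx": -0.48, "dy": -0.15, "dz": 0, "spin": 0.0, "grip": 40}]
```

View pics/w3.png

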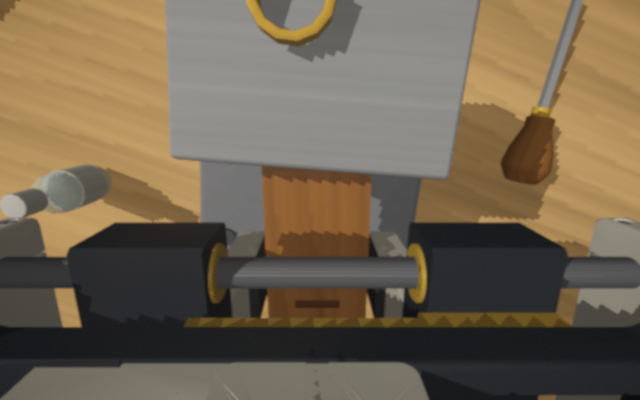

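Slot mark at (317,303) hasn't moved relative to the fingers, so there is no slip. The head's corner at (448,175) is where it was, so the stand is still.

Emit:
{"method": "servo_tool", "body": {
  "targets": [
    {"dx":-0.13,"dy":0.21,"dz":0,"spin":-0.035,"grip":40},
    {"dx":-0.24,"dy":0.42,"dz":0,"spin":-0.07,"grip":40},
    {"dx":-0.35,"dy":0.64,"dz":0,"spin":-0.105,"grip":40},
    {"dx":-0.46,"dy":0.86,"dz":0,"spin":-0.14,"grip":40},
    {"dx":-0.55,"dy":1.08,"dz":0,"spin":-0.175,"grip":40},
    {"dx":-0.55,"dy":0.83,"dz":0,"spin":-0.14,"grip":40},
    {"dx":-0.55,"dy":0.59,"dz":0,"spin":-0.105,"grip":40},
    {"dx":-0.53,"dy":0.34,"dz":0,"spin":-0.07,"grip":40},
    {"dx":-0.51,"dy":0.09,"dz":0,"spin":-0.035,"grip":40},
    {"dx":-0.48,"dy":-0.15,"dz":0,"spin":0.0,"grip":40}
  ]
}}

```text
time_s: 7.87
tcp_pos: [0.6041, -0.1296, 0.0817]
eef_rot: [179.9, -0.3, 20.0]
contact_force: [7.4, 3.6, -5.6]
gripper_width: 0.0437
```

```bash
cat > chk.py <<'E'
from h import *
# head front edge by template of expected corner: compare expected projections with a strong-edge crop
s=r.get_state();c=r.get_calibration("wrist"); im=r.capture("wrist")
print(s["time_s"],s["tcp_pos"].round(4),s["eef_rot"].round(2),s["contact_force"].round(1),s["moment"].round(2),round(s["gripper_width"],4))
q=r.cut_out("stand","wrist")
if q:
    ys,xs=np.nonzero(q[0]["mask"])
    P=np.array([ray("wrist",x,y,.133,c)[:2] for x,y in zip(xs,ys)])-[.6545,-.1091]
    t=np.radians(15.2); X=np.array([np.cos(t),np.sin(t)]); f=P@X; g=P@[-X[1],X[0]]
    k=(f>.012)&(f<.04); print("head side edges y(expect -.046..046):",np.percentile(g[k],[.5,99.5]).round(4))
E
python3 - <<'E'
import chk
from plan import *
rows((-5,12),[(-3,12.5),(-1,13),(1,13.5),(3,14),(5,14.5),(3,15),(1,15.5),(-1,16),(-3,16.5),(-5,17)])
rows((-5,17),[(-3,17.5),(-1,18),(1,18.5),(3,19),(5,19.5),(3,20),(1,20.5),(-1,21),(-3,21.5),(-5,22)])
E
```

```text
7.8667 [ 0.6041 -0.1296  0.0817] [179.94  -0.27  20.02] [ 7.4  3.6 -5.6] [ 1.66 -2.54 -0.21] 0.0437
head side edges y(expect -.046..046): [-0.0449  0.0445]
[{"dx": -0.13, "dy": 0.22, "dz": 0, "spin": -0.035, "grip": 40}, {"dx": -0.25, "dy": 0.44, "dz": 0, "spin": -0.07, "grip": 40}, {"dx": -0.36, "dy": 0.66, "dz": 0, "spin": -0.105, "grip": 40}, {"dx": -0.47, "dy": 0.89, "dz": 0, "spin": -0.14, "grip": 40}, {"dx": -0.56, "dy": 1.12, "dz": 0, "spin": -0.175, "grip": 40}, {"dx": -0.56, "dy": 0.87, "dz": 0, "spin": -0.14, "grip": 40}, {"dx": -0.56, "dy": 0.61, "dz": 0, "spin": -0.105, "grip": 40}, {"dx": -0.54, "dy": 0.36, "dz": 0, "spin": -0.07, "grip": 40}, {"dx": -0.51, "dy": 0.1, "dz": 0, "spin": -0.035, "grip": 40}, {"dx": -0.48, "dy": -0.15, "dz": 0, "spin": 0.0, "grip": 40}]
[{"dx": -0.13, "dy": 0.22, "dz": 0, "spin": -0.035, "grip": 40}, {"dx": -0.25, "dy": 0.45, "dz": 0, "spin": -0.07, "grip": 40}, {"dx": -0.37, "dy": 0.69, "dz": 0, "spin": -0.105, "grip": 40}, {"dx": -0.48, "dy": 0.92, "dz": 0, "spin": -0.14, "grip": 40}, {"dx": -0.57, "dy": 1.16, "dz": 0, "spin": -0.175, "grip": 40}, {"dx": -0.57, "dy": 0.9, "dz": 0, "spin": -0.14, "grip": 40}, {"dx": -0.56, "dy": 0.64, "dz": 0, "spin": -0.105, "grip": 40}, {"dx": -0.54, "dy": 0.37, "dz": 0, "spin": -0.07, "grip": 40}, {"dx": -0.51, "dy": 0.11, "dz": 0, "spin": -0.035, "grip": 40}, {"dx": -0.48, "dy": -0.15, "dz": 0, "spin": 0.0, "grip": 40}]
```

Emit:
{"method": "servo_tool", "body": {
  "targets": [
    {"dx":-0.13,"dy":0.22,"dz":0,"spin":-0.035,"grip":40},
    {"dx":-0.25,"dy":0.44,"dz":0,"spin":-0.07,"grip":40},
    {"dx":-0.36,"dy":0.66,"dz":0,"spin":-0.105,"grip":40},
    {"dx":-0.47,"dy":0.89,"dz":0,"spin":-0.14,"grip":40},
    {"dx":-0.56,"dy":1.12,"dz":0,"spin":-0.175,"grip":40},
    {"dx":-0.56,"dy":0.87,"dz":0,"spin":-0.14,"grip":40},
    {"dx":-0.56,"dy":0.61,"dz":0,"spin":-0.105,"grip":40},
    {"dx":-0.54,"dy":0.36,"dz":0,"spin":-0.07,"grip":40},
    {"dx":-0.51,"dy":0.1,"dz":0,"spin":-0.035,"grip":40},
    {"dx":-0.48,"dy":-0.15,"dz":0,"spin":0.0,"grip":40}
  ]
}}

```text
time_s: 8.8
tcp_pos: [0.5992, -0.1312, 0.0818]
eef_rot: [179.9, -0.3, 20.0]
contact_force: [7.3, 3.0, -4.5]
gripper_width: 0.0437
```

Emit:
{"method": "servo_tool", "body": {
  "targets": [
    {"dx":-0.13,"dy":0.22,"dz":0,"spin":-0.035,"grip":40},
    {"dx":-0.25,"dy":0.45,"dz":0,"spin":-0.07,"grip":40},
    {"dx":-0.37,"dy":0.69,"dz":0,"spin":-0.105,"grip":40},
    {"dx":-0.48,"dy":0.92,"dz":0,"spin":-0.14,"grip":40},
    {"dx":-0.57,"dy":1.16,"dz":0,"spin":-0.175,"grip":40},
    {"dx":-0.57,"dy":0.9,"dz":0,"spin":-0.14,"grip":40},
    {"dx":-0.56,"dy":0.64,"dz":0,"spin":-0.105,"grip":40},
    {"dx":-0.54,"dy":0.37,"dz":0,"spin":-0.07,"grip":40},
    {"dx":-0.51,"dy":0.11,"dz":0,"spin":-0.035,"grip":40},
    {"dx":-0.48,"dy":-0.15,"dz":0,"spin":0.0,"grip":40}
  ]
}}

```text
time_s: 9.63
tcp_pos: [0.5943, -0.1329, 0.0818]
eef_rot: [179.9, -0.2, 20.0]
contact_force: [7.5, 2.9, -3.5]
gripper_width: 0.0441
```

Run:
```python
import chk
from plan import *
import cv2; cv2.imwrite("pics/w4.png",chk.im)
rows((-5,22),[(-3,22.5),(-1,23),(1,23.5),(3,24),(5,24.5),(3,25),(1,25.5),(-1,26),(-3,26.5),(-5,27)])
rows((-5,27),[(-3,27.5),(-1,28),(1,28.5),(3,29),(5,29.5),(3,30),(1,30.5),(-1,31),(-3,31.5),(-5,32)])
```

```text
9.6333 [ 0.5943 -0.1329  0.0818] [179.92  -0.24  20.03] [ 7.5  2.9 -3.5] [ 1.02 -2.23 -0.11] 0.0441
head side edges y(expect -.046..046): [-0.0447  0.0442]
[{"dx": -0.13, "dy": 0.23, "dz": 0, "spin": -0.035, "grip": 40}, {"dx": -0.26, "dy": 0.47, "dz": 0, "spin": -0.07, "grip": 40}, {"dx": -0.38, "dy": 0.71, "dz": 0, "spin": -0.105, "grip": 40}, {"dx": -0.49, "dy": 0.96, "dz": 0, "spin": -0.14, "grip": 40}, {"dx": -0.59, "dy": 1.21, "dz": 0, "spin": -0.175, "grip": 40}, {"dx": -0.58, "dy": 0.93, "dz": 0, "spin": -0.14, "grip": 40}, {"dx": -0.57, "dy": 0.66, "dz": 0, "spin": -0.105, "grip": 40}, {"dx": -0.55, "dy": 0.39, "dz": 0, "spin": -0.07, "grip": 40}, {"dx": -0.52, "dy": 0.12, "dz": 0, "spin": -0.035, "grip": 40}, {"dx": -0.48, "dy": -0.15, "dz": 0, "spin": 0.0, "grip": 40}]
[{"dx": -0.14, "dy": 0.24, "dz": 0, "spin": -0.035, "grip": 40}, {"dx": -0.27, "dy": 0.49, "dz": 0, "spin": -0.07, "grip": 40}, {"dx": -0.38, "dy": 0.74, "dz": 0, "spin": -0.105, "grip": 40}, {"dx": -0.5, "dy": 0.99, "dz": 0, "spin": -0.14, "grip": 40}, {"dx": -0.6, "dy": 1.25, "dz": 0, "spin": -0.175, "grip": 40}, {"dx": -0.59, "dy": 0.97, "dz": 0, "spin": -0.14, "grip": 40}, {"dx": -0.58, "dy": 0.69, "dz": 0, "spin": -0.105, "grip": 40}, {"dx": -0.55, "dy": 0.41, "dz": 0, "spin": -0.07, "grip": 40}, {"dx": -0.52, "dy": 0.13, "dz": 0, "spin": -0.035, "grip": 40}, {"dx": -0.48, "dy": -0.15, "dz": 0, "spin": 0.0, "grip": 40}]
```

View pics/w4.png

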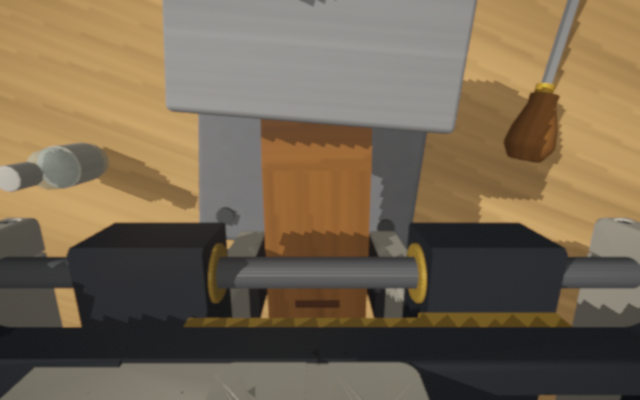

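The pin is visibly coming out: the front edge has moved up to rows 108–131, and the slot mark is still at (317,303), so no slip. The stand hasn't moved. I'll continue.

Emit:
{"method": "servo_tool", "body": {
  "targets": [
    {"dx":-0.13,"dy":0.23,"dz":0,"spin":-0.035,"grip":40},
    {"dx":-0.26,"dy":0.47,"dz":0,"spin":-0.07,"grip":40},
    {"dx":-0.38,"dy":0.71,"dz":0,"spin":-0.105,"grip":40},
    {"dx":-0.49,"dy":0.96,"dz":0,"spin":-0.14,"grip":40},
    {"dx":-0.59,"dy":1.21,"dz":0,"spin":-0.175,"grip":40},
    {"dx":-0.58,"dy":0.93,"dz":0,"spin":-0.14,"grip":40},
    {"dx":-0.57,"dy":0.66,"dz":0,"spin":-0.105,"grip":40},
    {"dx":-0.55,"dy":0.39,"dz":0,"spin":-0.07,"grip":40},
    {"dx":-0.52,"dy":0.12,"dz":0,"spin":-0.035,"grip":40},
    {"dx":-0.48,"dy":-0.15,"dz":0,"spin":0.0,"grip":40}
  ]
}}

```text
time_s: 10.57
tcp_pos: [0.5892, -0.1345, 0.0819]
eef_rot: [179.9, -0.2, 20.0]
contact_force: [6.1, 2.9, -2.8]
gripper_width: 0.044
```

Emit:
{"method": "servo_tool", "body": {
  "targets": [
    {"dx":-0.14,"dy":0.24,"dz":0,"spin":-0.035,"grip":40},
    {"dx":-0.27,"dy":0.49,"dz":0,"spin":-0.07,"grip":40},
    {"dx":-0.38,"dy":0.74,"dz":0,"spin":-0.105,"grip":40},
    {"dx":-0.5,"dy":0.99,"dz":0,"spin":-0.14,"grip":40},
    {"dx":-0.6,"dy":1.25,"dz":0,"spin":-0.175,"grip":40},
    {"dx":-0.59,"dy":0.97,"dz":0,"spin":-0.14,"grip":40},
    {"dx":-0.58,"dy":0.69,"dz":0,"spin":-0.105,"grip":40},
    {"dx":-0.55,"dy":0.41,"dz":0,"spin":-0.07,"grip":40},
    {"dx":-0.52,"dy":0.13,"dz":0,"spin":-0.035,"grip":40},
    {"dx":-0.48,"dy":-0.15,"dz":0,"spin":0.0,"grip":40}
  ]
}}

```text
time_s: 11.4
tcp_pos: [0.5838, -0.1362, 0.0819]
eef_rot: [179.9, -0.2, 20.0]
contact_force: [5.2, 1.6, -1.9]
gripper_width: 0.0439
```

Run:
```python
import chk
from plan import *
rows((-5,32),[(-3,32.5),(-1,33),(1,33.5),(3,34),(5,34.5),(3,35),(1,35.5),(-1,36),(-3,36.5),(-4,37)])
rows((-4,37),[(-2,37.5),(0,38.2),(2,39),(3,40),(2,41),(0,43),(0,46),(0,49),(0,52),(0,53)])
```

```text
11.4 [ 0.5838 -0.1362  0.0819] [ 1.7993e+02 -1.5000e-01  2.0030e+01] [ 5.2  1.6 -1.9] [ 0.62 -1.48  0.01] 0.0439
head side edges y(expect -.046..046): [-0.0449  0.044 ]
[{"dx": -0.14, "dy": 0.25, "dz": 0, "spin": -0.035, "grip": 40}, {"dx": -0.27, "dy": 0.5, "dz": 0, "spin": -0.07, "grip": 40}, {"dx": -0.39, "dy": 0.76, "dz": 0, "spin": -0.105, "grip": 40}, {"dx": -0.51, "dy": 1.02, "dz": 0, "spin": -0.14, "grip": 40}, {"dx": -0.61, "dy": 1.29, "dz": 0, "spin": -0.175, "grip": 40}, {"dx": -0.6, "dy": 1.0, "dz": 0, "spin": -0.14, "grip": 40}, {"dx": -0.59, "dy": 0.71, "dz": 0, "spin": -0.105, "grip": 40}, {"dx": -0.56, "dy": 0.42, "dz": 0, "spin": -0.07, "grip": 40}, {"dx": -0.52, "dy": 0.13, "dz": 0, "spin": -0.035, "grip": 40}, {"dx": -0.52, "dy": -0.02, "dz": 0, "spin": -0.017, "grip": 40}]
[{"dx": -0.14, "dy": 0.26, "dz": 0, "spin": -0.035, "grip": 40}, {"dx": -0.29, "dy": 0.52, "dz": 0, "spin": -0.07, "grip": 40}, {"dx": -0.43, "dy": 0.78, "dz": 0, "spin": -0.105, "grip": 40}, {"dx": -0.56, "dy": 0.89, "dz": 0, "spin": -0.122, "grip": 40}, {"dx": -0.63, "dy": 0.73, "dz": 0, "spin": -0.105, "grip": 40}, {"dx": -0.75, "dy": 0.39, "dz": 0, "spin": -0.07, "grip": 40}, {"dx": -1.04, "dy": 0.31, "dz": 0, "spin": -0.07, "grip": 40}, {"dx": -1.33, "dy": 0.24, "dz": 0, "spin": -0.07, "grip": 40}, {"dx": -1.62, "dy": 0.16, "dz": 0, "spin": -0.07, "grip": 40}, {"dx": -1.71, "dy": 0.13, "dz": 0, "spin": -0.07, "grip": 40}]
```

Emit:
{"method": "servo_tool", "body": {
  "targets": [
    {"dx":-0.14,"dy":0.25,"dz":0,"spin":-0.035,"grip":40},
    {"dx":-0.27,"dy":0.5,"dz":0,"spin":-0.07,"grip":40},
    {"dx":-0.39,"dy":0.76,"dz":0,"spin":-0.105,"grip":40},
    {"dx":-0.51,"dy":1.02,"dz":0,"spin":-0.14,"grip":40},
    {"dx":-0.61,"dy":1.29,"dz":0,"spin":-0.175,"grip":40},
    {"dx":-0.6,"dy":1.0,"dz":0,"spin":-0.14,"grip":40},
    {"dx":-0.59,"dy":0.71,"dz":0,"spin":-0.105,"grip":40},
    {"dx":-0.56,"dy":0.42,"dz":0,"spin":-0.07,"grip":40},
    {"dx":-0.52,"dy":0.13,"dz":0,"spin":-0.035,"grip":40},
    {"dx":-0.52,"dy":-0.02,"dz":0,"spin":-0.017,"grip":40}
  ]
}}

```text
time_s: 12.33
tcp_pos: [0.5768, -0.1369, 0.0816]
eef_rot: [180.0, 0.0, 19.0]
contact_force: [1.5, 0.7, 0.4]
gripper_width: 0.044
```

Emit:
{"method": "servo_tool", "body": {
  "targets": [
    {"dx":-0.14,"dy":0.26,"dz":0,"spin":-0.035,"grip":40},
    {"dx":-0.29,"dy":0.52,"dz":0,"spin":-0.07,"grip":40},
    {"dx":-0.43,"dy":0.78,"dz":0,"spin":-0.105,"grip":40},
    {"dx":-0.56,"dy":0.89,"dz":0,"spin":-0.122,"grip":40},
    {"dx":-0.63,"dy":0.73,"dz":0,"spin":-0.105,"grip":40},
    {"dx":-0.75,"dy":0.39,"dz":0,"spin":-0.07,"grip":40},
    {"dx":-1.04,"dy":0.31,"dz":0,"spin":-0.07,"grip":40},
    {"dx":-1.33,"dy":0.24,"dz":0,"spin":-0.07,"grip":40},
    {"dx":-1.62,"dy":0.16,"dz":0,"spin":-0.07,"grip":40},
    {"dx":-1.71,"dy":0.13,"dz":0,"spin":-0.07,"grip":40}
  ]
}}

```text
time_s: 13.17
tcp_pos: [0.5591, -0.1353, 0.0815]
eef_rot: [-180.0, 0.0, 14.9]
contact_force: [0.2, 0.3, -0.8]
gripper_width: 0.0438
```

Emit:
{"method": "servo_tool", "body": {
  "targets": [
    {"dx":0,"dy":0,"dz":0,"spin":0,"grip":40},
    {"dx":0,"dy":0,"dz":0,"spin":0,"grip":40},
    {"dx":0,"dy":0,"dz":0,"spin":0,"grip":40},
    {"dx":0,"dy":0,"dz":0,"spin":0,"grip":40},
    {"dx":0,"dy":0,"dz":0,"spin":0,"grip":40},
    {"dx":0,"dy":0,"dz":0,"spin":0,"grip":40},
    {"dx":0,"dy":0,"dz":0,"spin":0,"grip":40},
    {"dx":0,"dy":0,"dz":0,"spin":0,"grip":40},
    {"dx":0,"dy":0,"dz":0,"spin":0,"grip":40},
    {"dx":0,"dy":0,"dz":0,"spin":0,"grip":40}
  ]
}}

```text
time_s: 14.0
tcp_pos: [0.5599, -0.1351, 0.0815]
eef_rot: [180.0, 0.0, 15.0]
contact_force: [-0.0, -0.5, -0.9]
gripper_width: 0.0435
```

Run:
```python
import chk
from h import *
cv2.imwrite("pics/w5.png",chk.im)
sc=r.capture("scene")
t=np.radians(15.2); X=np.array([np.cos(t),np.sin(t)]); Y=np.array([-X[1],X[0]])
tcp=np.array(chk.s["tcp_pos"][:2]); w=np.radians(chk.s["eef_rot"][2]); ten=tcp+.083*np.array([np.cos(w),np.sin(w)])-[.6545,-.1091]
print("tenon est in stand",ten@X,ten@Y)
a=cv2.resize(chk.im[:330],(780,400)); b=cv2.resize(sc[205:325,190:390],(333,200),interpolation=cv2.INTER_CUBIC)
o=np.zeros((600,780,3),np.uint8); o[:400]=a; o[400:,:333]=b; cv2.imwrite("pics/fin.png",o)
```

```text
14.0 [ 0.5599 -0.1351  0.0815] [180.     0.    14.97] [-0.  -0.5 -0.9] [-0.05  0.02  0.04] 0.0435Traceback (most recent call last):
  File "<stdin>", line 1, in <module>
  File "chk.py", line 10, in <module>
    k=(f>.012)&(f<.04); print("head side edges y(expect -.046..046):",np.percentile(g[k],[.5,99.5]).round(4))
                                                                      ~~~~~~~~~~~~~^^^^^^^^^^^^^^^^
    return _quantile_unchecked(
        a, q, axis, out, overwrite_input, method, keepdims, weights)
    return _ureduce(a,
                    func=_quantile_ureduce_func,
    ...<5 lines>...
                    overwrite_input=overwrite_input,
                    method=method)
    r = func(a, **kwargs)
    result = _quantile(arr,
                       quantiles=q,
    ...<2 lines>...
                       out=out,
                       weights=wgt)
    slices_having_nans = np.isnan(arr[-1, ...])
                                  ~~~^^^^^^^^^
IndexError: index -1 is out of bounds for axis 0 with size 0
```

Run:
```python
from h import *
c=r.get_calibration("wrist"); im=r.capture("wrist"); sc=r.capture("scene")
a=cv2.resize(im[:330],(780,400)); b=cv2.resize(sc[205:325,190:390],(333,200),interpolation=cv2.INTER_CUBIC)
o=np.zeros((600,780,3),np.uint8); o[:400]=a; o[400:,:333]=b; cv2.imwrite("pics/fin.png",o)
t=np.radians(15.2); X=np.array([np.cos(t),np.sin(t)]); Y=np.array([-X[1],X[0]]); O=np.array([.6545,-.1091])
for n,x,y,z in [("headL",0,.046,.133),("headR",0,-.046,.133),("footL",-.09,.075,.022),("footR",-.09,-.075,.022),("ten+",-.015,.022,.1035),("ten-",-.015,-.022,.1035)]:
    u,v=proj("wrist",[*(O+x*X+y*Y),z],c); print(n,round(u*780/640),round(v*400/330))
```

```text
headL 184 4
headR 577 3
footL 249 245
footR 519 244
ten+ 312 86
ten- 452 85
```

View pics/fin.png

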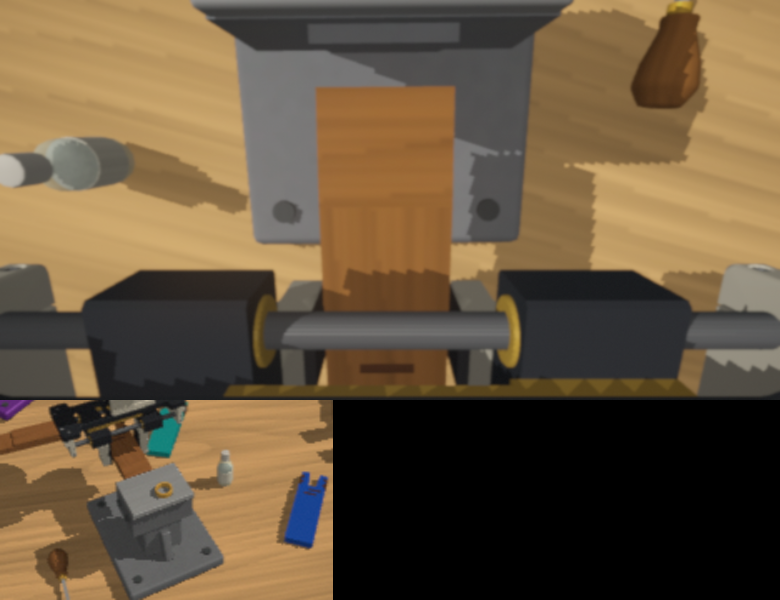

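The pin is free. Its end face at (317–455, 87) is where a 15 mm gap predicts it, centred on the slot at (385,33). The stand's foot, the band, the vial and the graver are all in place.

```bash
python3 -c "
from plant import r
r.close_job(); s=r.get_state(); print(s['time_s'],s['tcp_pos'],s['gripper_width'])"
```

```text
the job is handed in; nothing more can be done
the job is handed in; nothing more can be done
```

The pin is out of the socket and still held by the fingers; the job was handed in at about 14 s, and the interface reports no verdict.

I gripped the brown pin in the grey stand across its blade at 25 N. I then rocked it about ±5° (last two swings 4° and 3°), seven to eight swings each way, drawing about 2.5 mm per swing. Forces read at the end of each call stayed below 9 N.

**Last checks:**
- **Pin position:** the tenon end is about 15 mm in front of the mouth. This agrees between the arm's travel (53 mm) and the last wrist picture. The pin is centred on the slot and level by the arm's readings, and its alignment with the socket is within about 0.5°.
- **Stand:** its edges lie within 2–3 mm of where they started, which is about the camera's accuracy.
- **Bystanders:** the band, vial and graver look undisturbed. I did not measure the other bystanders again; the arm stayed clear of them.
- **Contact:** the force at the tool was under 1.1 N with the pin held at 43.5 mm.

One scripted check failed: at the final pose the stand outline used to measure the head's edges gave no usable points. I replaced it with projected points viewed in the picture. The state after hand-in could not be read.

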